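# Level and lock a rework frame, then clip in a battery cover

## Robot

A 6-joint arm with a two-finger parallel gripper is mounted at the origin on a cart in front of the work surface, level with it; the furniture and walls round the work are solid. World frame = base frame: x ahead of the robot, y to its left, z up, the work surface at z = 0. Lengths are in mm, angles in rad, forces in N, time in s.
With the tool pointing down it reaches from about 325 to 900 mm from the base axis. Payload 6.1 kg.
Tool frame: the origin (TCP) lies between the finger pads; the fingertips stand 11 mm ahead of it and the grasp point (between the pads) lies 8 mm behind it; z points along the fingers, y is the line along which they close (so a half turn about z gives the same grasp; the last joint's range is limited). The gripper opens to 87 mm and grips with 3 to 60 N. Pads are 19 mm wide; open, the fingers measure 117 mm over their backs; the gripper's body (75 mm by 190 mm) begins 51 mm behind the grasp point.
Start: joints at [-1.352, 0.22, 1.526, -0, 1.395, -0.126], TCP at [211.248, -588.209, 233.538] pointing down, gripper open.
Joint ranges: [-2.98, 2.98], [-0.91, 2.08], [0.09, 2.57], [-1.24, 4.39], [0.2, 2.65], [-2.68, 2.68]. Speed limits (rad/s): [2.57, 2.57, 3.01, 3.14, 3.14, 3.14].

## Interface

Orientations are given as a rotation vector (axis times angle).
In Python, from rig import robot gives the robot as it stands.
- The arm moves only by the tool servo_tool, never from a script. Its argument "plan" is a list that holds one entry, the list of rows, each a list of 7 numbers: the shift along the tool's x, y, z in cm, then the turn, a rotation vector about the tool's x, y, z in degrees, then the finger opening in cm, from 0 to 8.7. A call has 1 to 10 rows; each row is the pose to reach, as a shift and turn from the pose commanded when the call began, along the tool's axes at that moment; what a row does not reach only later rows make up. A row lasts 1/10 s, in which the tool goes at most 50 mm and 8.59 degrees, less where a joint would pass 70% of its speed; a pose out of reach is approached as far as the arm can. A call with a gripper value outside its range is refused whole. The fingers move at their own pace and stop on an object; "newtons" is the grip in N (left out, the last holds). Time passes only in rows, so rows that repeat a pose let the fingers close. It gives the time, the measured TCP pose, the force, the opening and the grip force at its end, in the units of the state.
- robot.sense(): the state, without advancing time (a new reading comes with each control period).
- robot.grab_frame(name): name is "scene" or "top" or "wrist"; returns a dict with "color" (420x560x3 uint8, blue, green, red), "depth" (420x560 float32, mm along the optical axis (not along the pixel's ray), 0 where there is no reading), "intrinsics" (3x3 intrinsics, pixels), "world_to_cam" (4x4, takes a point from world to camera coordinates). Camera axes: x right, y up, looking along -z (the intrinsics and any distortion apply to the point x, -y, -z); pixel columns grow to the right and rows downward; lengths in mm; the calibration is good to about 2 mm. A picture is of the moment at which its call begins.
- robot.sign_off(): hands the job in; it is judged then, once.
Trained networks look in the newest picture that a camera, given by its name, has taken for a name from the list of things; names that differ only in an ending like _2 or _b are one class to them, and where a whole thing is asked for, a point or a joint stands for the part that bears it (a point fixed in the world has none). Each returns a list of dicts, best first, with "confidence" (0 to 1); they miss things now and then, are a little off and sometimes report something else, mostly with a low value. They report only what shows in the picture. A call takes as long as a camera call. They do not tell look-alikes from the thing itself.
- robot.regions_of(camera, query): "mask" (420x560 bool, what is visible of it) and "extent" ([centre column, centre row, width, height] in pixels, round what is visible of it).
The state is a dict: "time": time; "q": joint angles; "joint_vel": joint speeds; "tau": joint torques, N m; "tool_pos": TCP position; "tool_rot": TCP orientation; "ft_force": force on the tool from outside, world axes, zero at the start; "ft_torque": the same for the moment, N m; "finger_gap": finger opening in mm; "grip_force": force on a finger pad.
Only numpy, scipy, OpenCV 4.12 (cv2) and the standard library are available. Lean on these libraries where they do the work, as an engineer would, in place of code of your own. Each camera call takes 0.05 s, during which the arm holds its last target. There are 200 camera calls.

## Task

The card terminal is clamped back-up in the tilted blue rework frame. Push the frame down level by its red bar, turn the black knob fully so that its steel tongue lies over the frame and locks it, then put the orange battery cover into the terminal's open battery bay, grip bar up, and press it until both sprung tabs snap home and the cover is flush. Don't knock the other things on the bench about, and let go of everything when you are done.

Things in the scene. Friction and masses are not known exactly. Their poses are not given: they have to be found in the camera images.
- stand: Fixed rework stand: aluminium base 124 x 236 x 8 mm, two dark hinge posts (22 x 10 mm, at y = +-92 mm, tops 72 mm up) carrying the tilting frame, and a post for the lock knob (axis at x = 41, y = -112 mm). Origin on the bench under the hinge's middle; y runs along the hinge (the frame's long axis), x to the red push bar's side. Hinge axis 62 mm above the bench.
- frame (a joint): Tilt of the blue frame with the terminal, in rad: 0 = level, against its stop; positive = the red-bar side is up (at most 0.8). A stiff friction hinge (0.06 N m): stays where it is left, but tips again if pressed on the side away from the red bar while it is unlocked.
- push_bar (a point): Top of the middle of the red push bar: a round bar of 10 mm diameter, 60 mm long along the hinge direction, 54 mm from the hinge on the raised side of the frame. about 2 N downward here turns the frame; when level the top of the bar is 69 mm above the bench.
- lock_knob (a joint): Angle of the lock knob, in rad: 0 = open, grows counter-clockwise seen from above, stop at 1.3 = locked (steel tongue over the steel ear at the frame's corner). Its friction is 0.03 N m and it stays where it is left. The tongue passes 1.5 mm over the ear only while the frame is level; locked, the frame still has about 0.04 rad of play.
- knob_grip (a point): On the lock knob's vertical axis, 11 mm below the top of its black grip bar, which is upright, 11 mm thick, 30 mm long, 26 mm high (top 102.5 mm above the bench; 28 mm round collar under it up to 76.5 mm). The point's x axis lies along the bar and the steel tongue below it (32 mm long from the axis, 12 mm wide, top 70.5 mm above the bench) and turns with the knob.
- bay (a point): Centre of the battery bay's mouth in the top face of the white shell (76 x 148 mm); z out of the bay, y along the hinge. Recess 54 x 74 mm (x by y), 5 mm deep, above a 3 mm ledge all round (opening 40 x 64 mm); free to 22 mm below the top face. Frame level: 76 mm above the bench, 10 mm off the hinge, away from the red bar. The cover fits either way round (half turn).
- cover: Orange battery cover, about 40 g, lying grip bar up: plate 50 x 70 x 4 mm (x by y, z = 15 to 19 mm), two guide ribs under it (round feet, 36 x 61 mm over both) and a black sprung tab at each end (14 mm wide, catch out to y = +-34.5 mm). Origin: middle of the ribs' feet, z up. The tabs meet the ledge 10 mm above the seat; 6 to 14 N straight down takes them past it; they snap out 1 mm before the seat.
- cover_grip (a point): On the cover, 29 mm above its origin: inside its grip bar, which is 12 mm thick (x), 42 mm long (y) and stands 18 mm over the plate (from z = 19 to 37 mm); axes as the cover's.
- cover_seat (a point): On the cover's upper plate face, 19 mm above its origin. Seated, it lies about 1 mm below point bay (in the bay's z) and within 3 mm of it sideways.
- tab_left (a joint): Inward deflection of the tab at the cover's +y end, m: 0 = sprung out, 0.007 = fully pressed in (1400 N/m).
- tab_right (a joint): The same for the tab at the cover's -y end.
- solder_spool: Bystander: blue-and-white spool standing, 52 mm diameter, 36 mm high; origin at the middle of its underside.
- flux_bottle: Bystander: small orange bottle with a black cap, 30 mm diameter, 58 mm high; origin at the middle of its underside.
- side_cutter: Bystander: blue-handled side cutter lying flat, 50 x 110 x 12 mm; origin under its middle.
- battery: Bystander: dark loose battery pack with a pale label, 36 x 56 x 11 mm, lying flat; not needed. Origin under its middle.
Things that resemble listed ones, but are neither listed nor needed, are in the scene too. What is meant by the cover is not turquoise, and is the larger of those in its own colour.

How it is judged:
By the outcome, as a careful person would: the job done as asked, in the order asked, and still so for the second after the job is handed in, with the robot touching nothing.
It also fails if it takes over 61 s, if anything falls off the work surface, if the arm or the gripper's body presses on something with over 40 N, if the wrist force passes 120 N, or if a joint passes its speed limit or range.

## Working session

There is one attempt and no reset: what is moved stays moved. The work goes in short steps, Python scripts to look and compute and a tool call to move; the robot and the scene stay as the last step left them, time stands still between calls to the robot, and variables do not carry over. Pictures are saved under pics/ and viewed, at most 10 in all, crops included, and the job is handed in when it is done.

Besides the shell and the picture viewer there is one more tool, called after "Request:" as name([rows], argument=value, ...), one row to a line, values as JSON. servo_tool: Moves the arm, as the interface text tells. Its arguments: {"type":"object","properties":{"plan":{"type":"array","items":{"type":"array","items":{"type":"array","items":{"type":"number"}}}},"newtons":{"type":"number"}},"required":["plan"]}

```bash
mkdir -p pics; ls
cat > h.py <<'E'
import numpy as np,cv2
from rig import robot
def cloud(f):
    K=f["intrinsics"];d=f["depth"].astype(float);T=np.linalg.inv(f["world_to_cam"])
    v,u=np.mgrid[:d.shape[0],:d.shape[1]]
    x=(u-K[0,2])/K[0,0]*d;y=(v-K[1,2])/K[1,1]*d
    P=np.stack([x,-y,-d,np.ones_like(d)],-1)@T.T
    P=P[...,:3];P[d==0]=np.nan
    return P
E
python3 - <<'E'
from h import *
ims=[]
for c in("scene","top"):
    f=robot.grab_frame(c);np.savez(f"{c}.npz",**f);ims.append(f["color"]);P=cloud(f)
    for q in["stand","push_bar","knob_grip","cover","solder_spool","flux_bottle","side_cutter","battery","frame"]:
        for r in robot.regions_of(c,q)[:4]:
            p=P[r["mask"]];print(c,q,round(r["confidence"],2),np.round(r["extent"]),np.round(np.nanmedian(p,0)),np.round(np.nanmax(p[:,2])))
cv2.imwrite("pics/a.png",ims[0]);cv2.imwrite("pics/b.png",ims[1])
print(robot.sense())
E
```

```text
pics
scene stand 0.73 [334. 246.  16.  23.] [419. 106.  34.] 61.0
scene stand 0.6 [285. 209.  89.  78.] [588. 121.  51.] 107.0
scene push_bar 0.9 [284. 209.  64.  57.] [596. 115.  62.] 102.0
scene knob_grip 0.53 [303. 176.  13.  13.] [639.   2.  91.] 107.0
scene cover 0.89 [371. 232.  22.  26.] [405. -17.  21.] 41.0
scene cover 0.68 [328. 188.  26.  17.] [635. -96.  20.] 41.0
scene cover 0.6 [355. 210.  15.  10.] [504. -80.  14.] 27.0
scene solder_spool 0.6 [299. 272.  21.  24.] [420. 207.  35.] 40.0
scene side_cutter 0.48 [279. 176.  16.  15.] [797. -38.  12.] 16.0
scene side_cutter 0.16 [304. 178.  13.  10.] [640.   2.  91.] 107.0
scene battery 0.64 [234. 332.  31.  24.] [389. 405.  10.] 14.0
scene frame 0.6 [281. 208.  67.  59.] [595. 116.  62.] 101.0
top stand 0.59 [312. 208.  95.  56.] [597.  99.  49.] 104.0
top push_bar 0.97 [308. 207.  81.  45.] [600. 109.  69.] 102.0
top knob_grip 0.52 [354. 187.   9.  17.] [644.   3.  87.] 104.0
top knob_grip 0.33 [313. 206.  95.  55.] [596. 100.  50.] 104.0
top cover 0.85 [363. 288.  34.  33.] [409. -27.  19.] 41.0
top cover 0.79 [389. 195.
[... 447 characters left out ...]
 [601. 109.  68.] 102.0
{'time': 1.0, 'q': array([-1.35210311e+00,  2.20392040e-01,  1.52650170e+00,  1.82431582e-05,
        1.39472173e+00, -1.26124057e-01]), 'joint_vel': array([ 0.00080758, -0.00128268,  0.00074483, -0.00143111,  0.00220284,
       -0.00174277]), 'tau': array([ 1.09282460e-04, -4.94566405e+01, -3.87723470e+01,  7.00244447e-02,
        4.65779530e-02,  8.26214148e-06]), 'tool_pos': array([ 211.25028274, -588.20135279,  233.54167287]), 'tool_rot': array([-3.09499428e+00, -5.38949350e-01, -2.65245030e-05]), 'ft_force': array([-0.55524994,  0.32670032, -0.53593952]), 'ft_torque': array([0.00079127, 0.00780007, 0.01449876]), 'grip_force': 0.0, 'finger_gap': 86.88083865553119}
```

View pics/a.png

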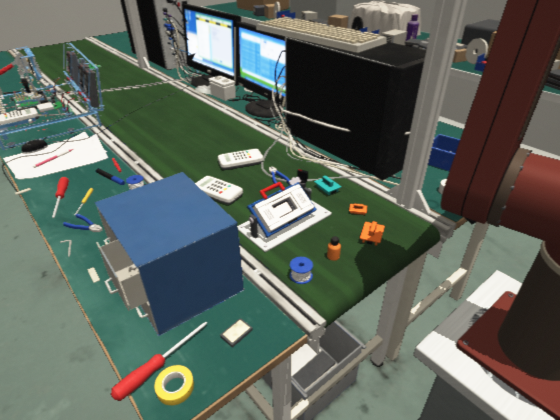

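View pics/b.png

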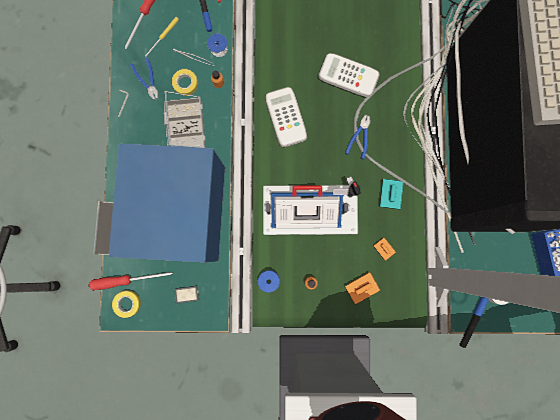

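Run:
```python
from h import *
L={c:dict(np.load(c+".npz")) for c in("scene","top")}
tops=[]
for c,f in L.items():
    P=cloud(f);tops.append(P.reshape(-1,3))
A=np.concatenate(tops);A=A[~np.isnan(A).any(1)]
# obstacles: max height in 50mm cells of region
m=(A[:,0]>100)&(A[:,0]<1000)&(A[:,1]>-700)&(A[:,1]<500)&(A[:,2]>-50)
B=A[m]
print("rows x 100.., cols y 450..-650 ; max z cm")
print("      "+" ".join(f"{y:4d}" for y in range(475,-700,-50)))
for x in range(100,1000,50):
    s=[]
    for y in range(450,-700,-50):
        k=(B[:,0]//50*50==x)&(B[:,1]//50*50==y);s.append(f"{B[k,2].max()/10:4.0f}" if k.sum()>1 else "   .")
    print(x,"  "," ".join(s))
f=L["top"];P=cloud(f);I=f["color"]
hsv=cv2.cvtColor(I,cv2.COLOR_BGR2HSV)
def seg(lo,hi,box):
    u0,v0,u1,v1=box;M=cv2.inRange(hsv,lo,hi)>0;K=np.zeros_like(M);K[v0:v1,u0:u1]=1;return M&K
def rect(p):
    (c,s,a)=cv2.minAreaRect(p[:,:2].astype(np.float32));return np.round(c,1),np.round(s,1),round(a,1)
m=seg((5,120,90),(20,255,255),(340,268,385,308));p=P[m]
print("cover plate",rect(p[(p[:,2]>12)&(p[:,2]<26)]),"bar",rect(p[(p[:,2]>31)]))
m=seg((0,120,90),(4,255,255),(285,180,330,200))|seg((174,120,90),(180,255,255),(285,180,330,200));p=P[m];print("red",np.nanmedian(p,0),rect(p),np.nanmax(p[:,2]))
m=seg((0,0,150),(180,60,255),(255,175,365,240));p=P[m];b=p[np.abs(p[:,2]-8)<5];print("base",rect(b))
q=robot.regions_of("top","knob_grip");p=P[(P[...,2]>92)&(P[...,2]<112)&(np.abs(P[...,0]-640)<40)&(np.abs(P[...,1])<40)];print("knob",rect(p),p.mean(0),len(p))
a=cv2.resize(I[170:310,255:415],None,fx=4.5,fy=4,interpolation=cv2.INTER_CUBIC);cv2.imwrite("pics/c.png",a)
```

```text
rows x 100.., cols y 450..-650 ; max z cm
       475  425  375  325  275  225  175  125   75   25  -25  -75 -125 -175 -225 -275 -325 -375 -425 -475 -525 -575 -625 -675
100       .    .    .    .    .    .    0   33   54   56   37    2    1    0    .    .    .    .    .    .    .    .    .
150       .    .    .    .    .    .    .   37   57   57   52   50    .    .    .    .    .    .    .    .    .    .    .
200       .    .    .    .    .    .    .   38   57   57   37    .    .    .    .    .    .    .    .    .    .    .    .
250       0    0    0    0    1   -0    .    .    .    .    .    .    .    1    1    2    0    0    0    0   -0    .    .
300       1    1    1    1    1    1    0    1    1    0    0    0    0    1    1    2    2    1    1    1    1    .    .
350       1    1    1    1    1    3    1    1    1    2    4    2    1    1    5    1    3    3    1    1    0    .    .
400       2    2    1    1    1    4    4    6    6    2    4    2    1   52   52    1    3    3    1    7    1    .    .
450      20   20   20   20    1    4    4    1    1    1    1    3    2   52  
[... 952 characters left out ...]
 0    3    3    1    2   35   38   38   38    .    .    .    .    .
900       1    2    2    6    1    1    3    3    3    3    3    3    1    2   36   38   38   38    .    .    .    .    .
950       1    2    2    4    1    0    1    1    3    3    3    3    1    1   37   38   38   38    .    .    .    .    .
cover plate (array([408.7, -27.7]), array([50.1, 70.3]), 28.9) bar (array([408.5, -28.4]), array([12. , 40.8]), 28.1)
red [642.21190135 109.78112293  95.72814162] (array([645.9, 111.1]), array([39.1, 67.4]), 2.0) 101.58982521862617
base (array([601.7,  98.2]), array([122.9, 234.9]), 0.9)
knob (array([645.9,  10.1]), array([45.4, 25.9]), 71.4) [642.65760615   1.10746686 100.13781557] 72
```

View pics/c.png

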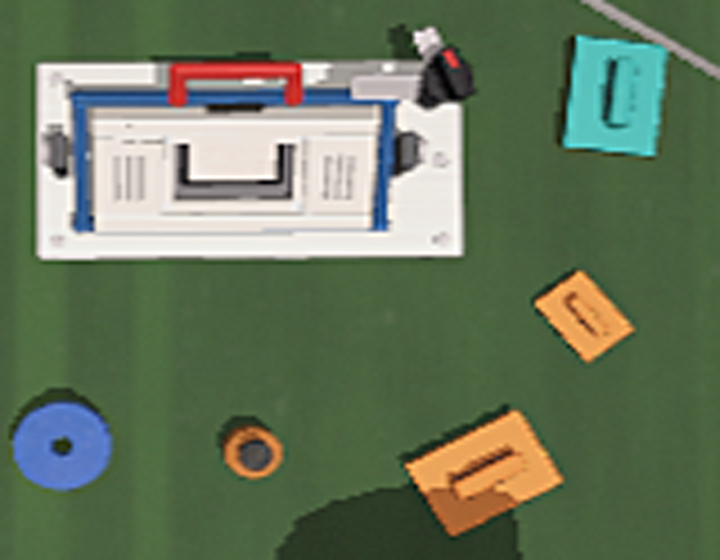

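Run:
```python
from h import *
for c in("scene","top"):
    P=cloud(dict(np.load(c+".npz")));p=P.reshape(-1,3)
    p=p[(p[:,0]>330)&(p[:,0]<520)&(p[:,1]<-100)&(p[:,1]>-300)&(p[:,2]>80)]
    for z in range(80,560,80):
        k=p[(p[:,2]>=z)&(p[:,2]<z+80)]
        if len(k)>5: print(c,z,len(k),np.round(np.percentile(k[:,:2],[0.5,99.5],axis=0)),round(np.hypot(k[:,0],k[:,1]).min()))
```

```text
scene 80 622 [[ 416. -237.]
 [ 462. -191.]] 458
scene 160 715 [[ 416. -237.]
 [ 462. -191.]] 460
scene 240 830 [[ 416. -237.]
 [ 461. -191.]] 459
scene 320 965 [[ 416. -237.]
 [ 462. -191.]] 459
scene 400 1138 [[ 416. -237.]
 [ 461. -191.]] 459
scene 480 680 [[ 416. -236.]
 [ 461. -191.]] 458
top 80 297 [[ 415. -232.]
 [ 460. -193.]] 459
top 160 382 [[ 415. -230.]
 [ 460. -193.]] 459
top 240 531 [[ 415. -235.]
 [ 460. -193.]] 459
top 320 718 [[ 415. -235.]
 [ 460. -193.]] 459
top 400 1024 [[ 415. -233.]
 [ 460. -193.]] 459
top 480 471 [[ 415. -203.]
 [ 460. -193.]] 459
```

Candidates for the cover in top view: turquoise (391,194), ruled out by its colour; small orange (385,249); large orange (363,289). The orange bottle is at (311,283). The crop shows the large orange cover (plate measures 50×70 mm) at crop (485,475), so I choose that one. The tilted frame has its red bar at crop (235,75), and the knob at (445,75) has its tongue pointing away (open). A tall pillar at about (440,-214) stands in the swing path, so I retract first.

Request:
servo_tool([
  [[0,-4,-1,0,0,0,8.7],[0,-8.5,-2,0,0,0,8.7],[0,-13,-3,0,0,0,8.7],[0,-17.5,-4,0,0,0,8.7],[0,-22,-5,0,0,0,8.7],[0,-26,-5,0,0,0,8.7],[0,-28.5,-5,0,0,0,8.7],[0,-28.5,-5,0,0,0,8.7]],
])

```text
time: 1.85
tool_pos: [114.4, -318.4, 284.0]
tool_rot: [3.093, 0.538, -0.001]
ft_force: [0.6, -0.7, 0.2]
finger_gap: 87.2
grip_force: 0.0
```

Request:
servo_tool([
  [[4.41,-0.29,0,0,0,-7.5,8.7],[8.75,-1.15,0,0,0,-15,8.7],[12.93,-2.57,0,0,0,-22.5,8.7],[16.9,-4.53,0,0,0,-30,8.7],[20.58,-6.98,0,0,0,-37.5,8.7],[23.9,-9.9,0,0,0,-45,8.7],[26.82,-13.22,0,0,0,-52.5,8.7],[29.27,-16.9,0,0,0,-60,8.7],[31.23,-20.86,0,0,0,-67.5,8.7],[32.65,-25.05,0,0,0,-75,8.7]],
])

```text
time: 2.85
tool_pos: [338.4, 28.0, 283.7]
tool_rot: [2.121, 2.317, 0.001]
ft_force: [0.4, -0.6, 0.1]
finger_gap: 86.9
grip_force: 0.0
```

```bash
cat >> h.py <<'E'
from scipy.spatial.transform import Rotation as Ro
def tcp():
    s=robot.sense();return s["tool_pos"],Ro.from_rotvec(s["tool_rot"])
def to_tool(p,R,t): return R.inv().apply(np.asarray(p)-t)
E
python3 - <<'E'
from h import *
f=robot.grab_frame("wrist");t,R=tcp()
C=np.linalg.inv(f["world_to_cam"]);print("cam in tool",to_tool(C[:3,3],R,t),"view dir tool",R.inv().apply(-C[:3,2]),"up",R.inv().apply(C[:3,1]));print(f["intrinsics"])
P=cloud(f)
for q in("cover","push_bar","knob_grip"):
    for r in robot.regions_of("wrist",q):print(q,r["confidence"],r["extent"],np.nanmedian(P[r["mask"]],0))
E
```

```text
cam in tool [  76.79668871    2.24093468 -150.85112428] view dir tool [-0.30835953 -0.00491248  0.9512572 ] up [0.9511533  0.0140632  0.30839847]
[[355.62936199   0.         277.6453252 ]
 [  0.         355.62936199 206.42607798]
 [  0.           0.           1.        ]]
cover 0.85 [403.1, 258.2, 31.5, 26.6] [512.6408099  -78.61439714  12.97776252]
cover 0.71 [491.4, 266.8, 32.8, 5.1] [623.41592889 -80.87870623  18.74148923]
cover 0.68 [331.1, 215.8, 51.9, 62.9] [409.92738594 -26.30792209  19.32510978]
push_bar 0.89 [511.8, 122.2, 96.4, 186.4] [586.45145397 101.65382645  54.12156113]
knob_grip 0.75 [550.0, 229.9, 18.7, 27.3] [634.34493442  -1.87138847  77.69200197]
```

Request:
servo_tool([
  [[0.8,4.5,0,0,0,1,6],[1.6,9,0,0,0,2,3],[2.4,13.5,0,0,0,3,0],[3.2,18,0,0,0,4,0],[4,22.5,0,0,0,4.2,0],[4.9,26.7,0,0,0,4.2,0],[4.9,26.7,0,0,0,4.2,0],[4.9,26.7,0,0,0,4.2,0]],
])

```text
time: 3.85
tool_pos: [600.4, 94.6, 281.4]
tool_rot: [-2.213, -2.226, 0.004]
ft_force: [0.9, -0.2, 0.0]
finger_gap: 31.0
grip_force: 0.0
```

Run:
```python
from h import *
f=robot.grab_frame("wrist");np.savez("w1.npz",**f);t,R=tcp();P=cloud(f);I=f["color"]
print(t,Ro.as_rotvec(R),robot.sense()["finger_gap"])
hsv=cv2.cvtColor(I,cv2.COLOR_BGR2HSV)
near=(P[...,0]>520)&(P[...,0]<720)&(P[...,1]>-50)&(P[...,1]<260)
red=((hsv[...,0]<5)|(hsv[...,0]>173))&(hsv[...,1]>130)&(hsv[...,2]>70)&near
p=P[red];top=p[p[:,2]>np.nanmax(p[:,2])-12]
rect=lambda p:[np.round(a,1) for a in cv2.minAreaRect(p[:,:2].astype(np.float32))]
print("red",len(p),np.round(np.nanpercentile(p,[1,50,99],axis=0),1),rect(top))
k=P[near&(P[...,2]>96)&(P[...,1]<40)];k=k[np.hypot(*(k[:,:2]-np.median(k[:,:2],0)).T)<30];print("knob",len(k),np.round(k.mean(0),1),rect(k))
b=P[near&(np.abs(P[...,2]-8)<4)];print("base",rect(b))
cv2.imwrite("pics/d.png",I)
```

```text
[599.75907118  94.82853616 282.46710855] [-2.21372546 -2.22761231  0.00262826] 26.90114384491914
red 936 [[629.3  76.2  86.3]
 [645.4 113.3  97.9]
 [652.  143.5 100.5]] [array([642.5, 109.7]), array([21.2, 68. ]), np.float64(1.8)]
knob 8 [645.1   1.1 100.5] [array([645.,   1.]), array([29.6,  2.8]), np.float64(20.7)]
base [array([620. , 119.5]), array([281. , 199.7]), np.float64(90.0)]
```

View pics/d.png

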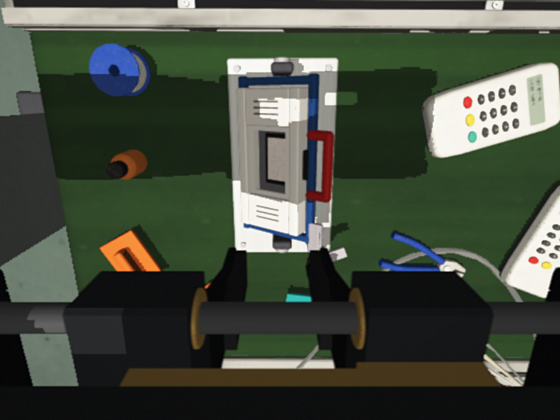

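Request:
servo_tool([
  [[0.7,2.5,3,0,0,0,0],[1.4,5.5,7,0,0,0,0],[1.5,5.5,11.5,0,0,0,0],[1.5,5.5,15,0,0,0,0],[1.5,5.5,16.5,0,0,0,0],[1.5,5.5,17,0,0,0,0]],
])

```text
time: 4.5
tool_pos: [653.1, 111.5, 112.7]
tool_rot: [-2.211, -2.23, 0.003]
ft_force: [-0.8, 0.5, 0.4]
finger_gap: 0.3
grip_force: 0.0
```

Request:
servo_tool([
  [[0,0.15,0.6,0,0,0,0],[0,0.3,1.2,0,0,0,0],[0,0.5,1.8,0,0,0,0],[0,0.7,2.3,0,0,0,0],[0,0.8,2.7,0,0,0,0],[0,0.9,3.0,0,0,0,0],[0,0.9,3.1,0,0,0,0]],
])

```text
time: 5.2
tool_pos: [668.3, 112.4, 86.2]
tool_rot: [2.205, 2.226, 0.012]
ft_force: [7.1, -1.2, 3.6]
finger_gap: 0.4
grip_force: 3.9
```

Request:
servo_tool([
  [[0,-0.2,0.2,0,0,0,0],[0,-0.2,0.3,0,0,0,0],[0,-0.2,0.4,0,0,0,0],[0,-0.2,0.4,0,0,0,0]],
])

```text
time: 5.6
tool_pos: [668.5, 112.4, 83.8]
tool_rot: [2.203, 2.223, 0.018]
ft_force: [12.3, -0.1, 4.2]
finger_gap: 0.4
grip_force: 5.6
```

Request:
servo_tool([
  [[0,0.3,-1,0,0,0,0],[0,0.3,-4,0,0,0,0],[0,-1,-8,0,0,0,0],[0,-3,-12,0,0,0,0],[0,-5,-15,0,0,0,0],[0,-6,-15,0,0,0,0],[0,-6,-15,0,0,0,0]],
])

```text
time: 6.3
tool_pos: [601.0, 112.5, 230.1]
tool_rot: [2.209, 2.232, 0.003]
ft_force: [0.6, -0.1, 0.7]
finger_gap: 0.6
grip_force: 0.0
```

```bash
cat > m.py <<'E'
from h import *
f=robot.grab_frame("wrist");t,R=tcp();P=cloud(f);I=f["color"]
print(np.round(t,1),np.round(R.as_rotvec(),3))
hsv=cv2.cvtColor(I,cv2.COLOR_BGR2HSV)
near=(P[...,0]>520)&(P[...,0]<720)&(P[...,1]>-50)&(P[...,1]<260)
red=((hsv[...,0]<5)|(hsv[...,0]>173))&(hsv[...,1]>130)&(hsv[...,2]>50)&near
p=P[red]
print("red",len(p),np.round(np.nanpercentile(p,[1,50,99],axis=0),1))
for x in range(550,680,8):
    k=near&(np.abs(P[...,0]-x)<4)&(np.abs(P[...,1]-110)<45)
    if k.sum()>3: print(x,np.round(np.nanpercentile(P[k][:,2],[10,50,90]),1))
E
python3 m.py
```

```text
[601.  112.3 228.5] [-2.21  -2.232 -0.   ]
red 1129 [[636.3  75.9  70.1]
 [654.9 113.6  74.6]
 [661.8 143.7  77.1]]
550 [ 57.9 307.3 327.7]
558 [ 70.4 316.3 327.9]
566 [ 69.5 315.1 327.7]
574 [ 67.3 312.8 326.5]
582 [ 68.9 312.8 326.6]
590 [ 69.  312.8 326.5]
598 [ 70.6 307.1 326.7]
606 [ 72.5 309.9 326.5]
614 [ 73.2 312.9 326.6]
622 [ 78.7 312.9 326.5]
630 [ 79.9 313.  326.8]
638 [ 68.  307.4 328.4]
646 [302.6 322.3 328.6]
654 [  8.4 306.2 327.5]
662 [  8.  304.4 307.3]
670 [  0.6 305.5 307.1]
678 [2.000e-01 2.929e+02 2.986e+02]
```

Request:
servo_tool([
  [[0,3,3,0,0,0,0],[0,5.7,7,0,0,0,0],[0,5.7,11,0,0,0,0],[0,5.7,13.4,0,0,0,0],[0,5.7,13.6,0,0,0,0],[0,5.7,14.1,0,0,0,0],[0,5.7,14.6,0,0,0,0],[0,5.7,14.9,0,0,0,0],[0,5.7,14.9,0,0,0,0]],
])

```text
time: 7.25
tool_pos: [659.3, 112.7, 80.9]
tool_rot: [2.209, 2.231, 0.003]
ft_force: [0.3, 0.3, 0.5]
finger_gap: 0.1
grip_force: 0.1
```

Request:
servo_tool([
  [[0,0,0.2,0,0,0,0],[0,0,0.4,0,0,0,0],[0,0,0.4,0,0,0,0]],
])

```text
time: 7.55
tool_pos: [659.5, 112.8, 79.9]
tool_rot: [2.209, 2.231, 0.003]
ft_force: [-7.4, -0.9, 17.3]
finger_gap: 0.1
grip_force: 8.9
```

Request:
servo_tool([
  [[0,0,-2,0,0,0,0],[0,0,-6,0,0,8,1],[-2,-1,-10,0,0,16,3],[-4,-2,-12,0,0,24,4.5],[-6,-3,-12,0,0,32,4.5],[-8,-4,-12,0,0,40,4.5],[-10,-5,-12,0,0,48,4.5],[-11.3,-6,-12,0,0,56,4.5],[-11.3,-7,-12,0,0,64,4.5],[-11.3,-8,-12,0,0,72,4.5]],
])

```text
time: 8.55
tool_pos: [579.0, -1.7, 196.1]
tool_rot: [3.102, 0.496, 0.001]
ft_force: [-0.0, -0.5, 0.3]
finger_gap: 44.9
grip_force: 0.0
```

```bash
cat > k.py <<'E'
from h import *
f=robot.grab_frame("wrist");t,R=tcp();P=cloud(f);I=f["color"]
print(np.round(t,1),np.round(R.as_rotvec(),3),"yaz",np.degrees(np.arctan2(*R.as_matrix()[[1,0],1])))
k=(P[...,0]>610)&(P[...,0]<680)&(np.abs(P[...,1])<40)
top=k&(P[...,2]>97)&(P[...,2]<108);p=P[top]
rect=lambda p:[np.round(a,1) for a in cv2.minAreaRect(p[:,:2].astype(np.float32))]
print("knob top",len(p),np.round(np.median(p,0),1),rect(p))
near=(P[...,0]>520)&(P[...,0]<720)&(P[...,1]>-50)&(P[...,1]<260)
hsv=cv2.cvtColor(I,cv2.COLOR_BGR2HSV)
red=((hsv[...,0]<5)|(hsv[...,0]>173))&(hsv[...,1]>130)&near&(P[...,1]>60);q=P[red]
if len(q):print("red",np.round(np.nanpercentile(q,[1,50,99],axis=0),1))
import sys;cv2.imwrite(f"pics/{sys.argv[1]}.png",I)
E
python3 k.py e
```

```text
[577.8  -1.3 195.9] [-3.104e+00 -4.860e-01  1.000e-03] yaz -72.19261138434358
knob top 736 [647.   -2.3 102.5] [array([646.6,  -2.6]), array([30. , 11.1]), np.float64(22.3)]
red [[637.8  74.6  63.5]
 [656.6 109.7  68.3]
 [663.3 141.6  70.4]]
```

View pics/e.png

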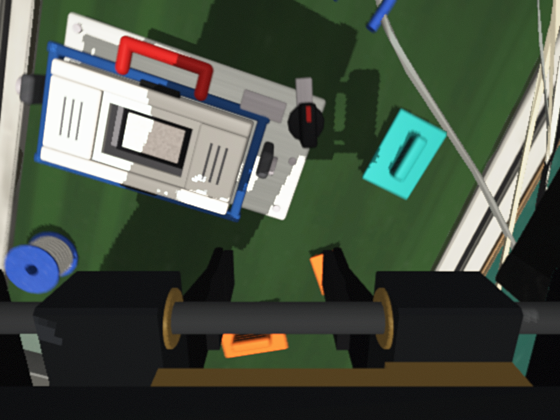

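The picture shows the frame level with its red bar at (165,65), and the knob at (305,120) with its tongue pointing up and away, so it is still open.

Request:
servo_tool([
  [[3,1,1,0,0,-2,4.5],[6,2.1,3,0,0,-4.5,4.5],[6.5,2.2,6,0,0,-4.5,4.5],[6.5,2.2,9,0,0,-4.5,4.5],[6.5,2.2,10.5,0,0,-4.5,4.5],[6.5,2.2,10.5,0,0,-4.5,4.5],[6.5,2.2,10.5,0,0,-4.5,2.5],[6.5,2.2,10.5,0,0,-4.5,0.8],[6.5,2.2,10.5,0,0,-4.5,0.5],[6.5,2.2,10.5,0,0,-4.5,0.5]],
], newtons=15)

```text
time: 9.6
tool_pos: [648.9, -1.4, 92.1]
tool_rot: [3.077, 0.628, 0.003]
ft_force: [0.1, -0.4, 0.0]
finger_gap: 20.8
grip_force: 0.0
```

Request:
servo_tool([
  [[0,0,0,0,0,0,0.5],[0,0,0,0,0,0,0.5],[0,0,0,0,0,0,0.5]],
])

```text
time: 9.9
tool_pos: [648.2, -0.5, 91.3]
tool_rot: [-3.077, -0.628, -0.001]
ft_force: [-3.3, 2.7, 6.5]
finger_gap: 11.1
grip_force: 15.0
```

Request:
servo_tool([
  [[0,0,0,0,0,-7.6,0.5],[0,0,0,0,0,-15.2,0.5],[0,0,0,0,0,-22.8,0.5],[0,0,0,0,0,-30.4,0.5],[0,0,0,0,0,-38,0.5],[0,0,0,0,0,-45.6,0.5],[0,0,0,0,0,-53.2,0.5],[0,0,0,0,0,-60.8,0.5],[0,0,0,0,0,-68.4,0.5],[0,0,0,0,0,-75,0.5]],
])

```text
time: 10.9
tool_pos: [646.1, 0.7, 91.1]
tool_rot: [-2.05, -2.373, 0.001]
ft_force: [-10.0, 7.7, 10.5]
finger_gap: 12.7
grip_force: 16.5
```

Request:
servo_tool([
  [[0,0,0,0,0,-2,0.5],[0,0,0,0,0,-3,0.5]],
])

```text
time: 11.1
tool_pos: [646.1, 0.7, 90.9]
tool_rot: [-1.992, -2.422, 0.001]
ft_force: [-8.9, 6.4, 10.3]
finger_gap: 13.9
grip_force: 16.9
```

Run:
```python
from h import *
s=robot.sense();R=Ro.from_rotvec(s["tool_rot"]);print(np.degrees(np.arctan2(*R.as_matrix()[[1,0],1])),s["ft_torque"],s["ft_force"],s["tool_pos"],s["q"][5])
```

```text
11.116617657732835 [ 1.17840089  1.49747369 -0.40848473] [-8.86193568  6.39496328 10.30417582] [646.10047398   0.67452589  90.92501724] -0.31712505085738857
```

Request:
servo_tool([
  [[0,0,0,0,0,2,3],[0,0,0,0,0,2,4.5],[0,0,-1,0,0,2,4.5],[0,0,-4,0,0,2,4.5],[0,0,-8,0,0,2,4.5],[-3,-2,-12,0,0,2,5],[-6,-5,-13,0,0,2,5],[-7.9,-7.2,-13,0,0,2,5],[-7.9,-7.2,-13,0,0,2,5]],
])

```text
time: 12.0
tool_pos: [591.7, -95.9, 222.4]
tool_rot: [2.041, 2.385, -0.001]
ft_force: [-0.3, -0.1, -0.4]
finger_gap: 49.6
grip_force: 0.0
```

```bash
python3 k.py f
```

```text
[592.3 -94.3 221.8] [2.041e+00 2.386e+00 1.000e-03] yaz 8.915386121639248
knob top 683 [645.7  -2.5 102.3] [array([646.5,  -2.8]), array([11.2, 29.9]), np.float64(0.4)]
```

View pics/f.png

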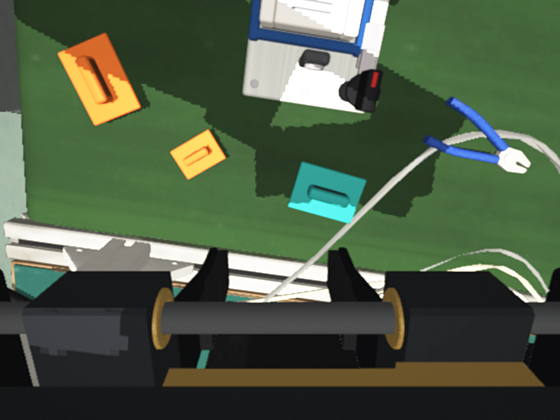

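Request:
servo_tool([
  [[1.5,0.5,-2,0,0,4,5],[3,1,-5,0,0,8,6],[4.5,1.5,-7,0,0,8,6],[4.5,1.5,-7,0,0,8,6],[4.5,1.5,-7,0,0,8,6]],
])

```text
time: 12.55
tool_pos: [600.7, -45.1, 290.4]
tool_rot: [2.198, 2.244, 0.0]
ft_force: [-0.6, 0.2, -0.4]
finger_gap: 59.7
grip_force: 0.0
```

```bash
python3 k.py g
python3 - <<'E'
from h import *
f=robot.grab_frame("wrist");np.savez("g.npz",**f);P=cloud(f);I=f["color"]
m=(P[...,0]>530)&(P[...,0]<680)&(P[...,1]>-30)&(P[...,1]<235)
v,u=np.where(m);print(u.min(),u.max(),v.min(),v.max())
rect=lambda p:[np.round(a,1) for a in cv2.minAreaRect(p[:,:2].astype(np.float32))]
b=P[m&(np.abs(P[...,2]-76)<4)&(P[...,0]<635)];print("shell",rect(b),np.percentile(b[:,2],[5,50,95]))
# bay: pixels lower than 72 inside shell
c=P[m&(P[...,2]<72.5)&(P[...,2]>40)&(np.abs(P[...,0]-593)<33)&(np.abs(P[...,1]-110)<45)];print("bay",rect(c),len(c))
# plane of shell
A=np.c_[b[:,:2]-[593,110],np.ones(len(b))];print("plane",np.linalg.lstsq(A,b[:,2],rcond=None)[0])
print("heights knob area: rows x, cols y 0..40")
for x in range(624,672,4):
    print(x,[int(np.nanmedian(P[m&(abs(P[...,0]-x)<2)&(abs(P[...,1]-y)<2)][:,2])) if (m&(abs(P[...,0]-x)<2)&(abs(P[...,1]-y)<2)).any() else -1 for y in range(0,48,4)])
v0=max(v.min()-5,0);cr=I[v0:v.max()+5,u.min():u.max()];s=min(780/cr.shape[1],580/cr.shape[0]);cv2.imwrite("pics/g2.png",cv2.resize(cr,None,fx=s,fy=s,interpolation=cv2.INTER_CUBIC))
E
```

```text
[600.1 -45.5 289.2] [-2.199e+00 -2.242e+00  2.000e-03] yaz 1.1232992789383731
knob top 380 [646.1  -2.  102.3] [array([646.5,  -2.8]), array([11.1, 29.3]), np.float64(1.2)]
red [[637.3  74.7  64.6]
 [656.7  90.5  68.2]
 [663.3 121.   70.4]]
0 559 0 419
shell [array([595.2,  54. ]), array([ 76.8, 128.8]), np.float64(1.1)] [73.16536699 75.90781418 77.36635861]
bay [array([594.5,  97. ]), array([54.2, 52.1]), np.float64(1.0)] 3131
plane [-1.01520689e-03 -2.45003213e-03  7.56509994e+01]
heights knob area: rows x, cols y 0..40
624 [7, 7, 8, 7, 8, 8, 62, 63, 62, 75, 75, 75]
628 [7, 7, 8, 7, 8, 8, 35, 64, 63, 75, 75, 76]
632 [8, 8, 8, 8, 8, 8, 63, 63, 62, 75, 75, 75]
636 [31, 55, 8, 7, 7, 7, 62, 64, 62, 63, 63, 63]
640 [80, 76, 77, 70, 9, 62, 64, 64, 63, 63, 64, 64]
644 [102, 102, 101, 70, 69, 70, 70, 70, 64, 64, 64, 64]
648 [102, 102, 102, 96, 70, 70, 70, 70, 63, 64, 63, 64]
652 [101, 102, 102, 86, 69, 69, 69, 64, 64, 64, 63, 64]
656 [76, 76, 74, -1, 63, 64, 64, 63, 63, 63, 63, 63]
660 [76, 76, 7, 9, -1, -1, -1, -1, -1, -1, -1, -1]
664 [-1, 8, 7, 8, 8, 8, 8, 7, 7, 8, 8, 7]
668 [6, 7, 7, 5, 4, 6, 7, 6, 3, 3, 6, 5]
```

View pics/g2.png

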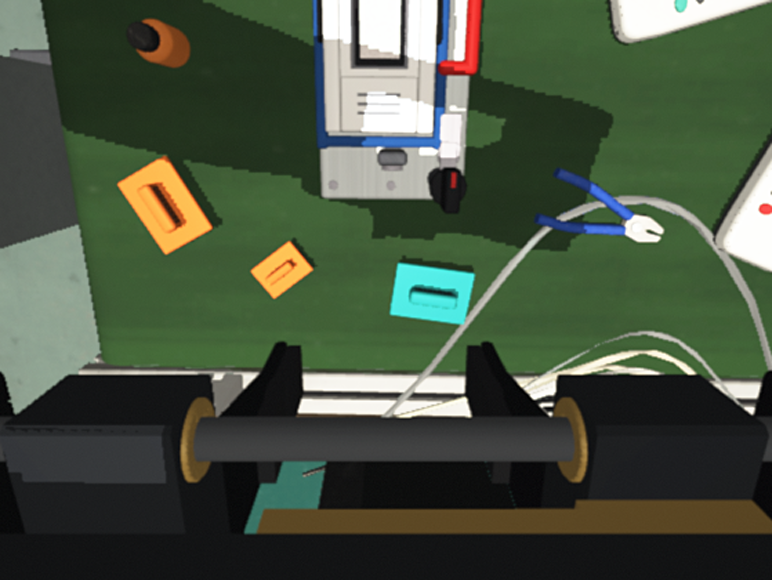

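The crop shows the knob at (448,188) with its tongue lying along the stand over the ear. Depth confirms it: the tongue at z=70 sits over the ear at z=64. So the frame is locked, and the cover is next.

Run:
```python
from h import *
f=dict(np.load("g.npz"));P=cloud(f);t,R=tcp()
m=(abs(P[...,0]-409)<60)&(abs(P[...,1]+27)<60)
rect=lambda p:[np.round(a,1) for a in cv2.minAreaRect(p[:,:2].astype(np.float32))]
b=P[m&(P[...,2]>32)];a=P[m&(P[...,2]>14)&(P[...,2]<24)]
print("bar",rect(b),np.median(b[:,2]),"plate",rect(a))
g=np.array([*cv2.minAreaRect(a[:,:2].astype(np.float32))[0],32]);print(to_tool(g,R,t),np.degrees(np.arctan2(*R.as_matrix()[[1,0],1])))
```

```text
bar [array([412.7, -29.4]), array([12.9, 41.8]), np.float64(28.7)] 36.63839464816226 plate [array([412. , -29.6]), array([50.9, 70.2]), np.float64(29.3)]
[  19.62094058 -186.70690583  257.19481961] 1.0819224477094511
```

Request:
servo_tool([
  [[0.2,-3,1,0,0,-4,5],[0.5,-7,4,0,0,-11,5],[0.9,-11,8,0,0,-19,5],[1.3,-15,12,0,0,-27.9,5],[1.8,-18.7,15,0,0,-27.9,5],[2.0,-18.75,19,0,0,-27.9,5],[2.0,-18.75,22,0,0,-27.9,5],[2.0,-18.75,22,0,0,-27.9,5],[2.0,-18.75,22,0,0,-27.9,5]],
])

```text
time: 13.55
tool_pos: [411.9, -29.4, 70.2]
tool_rot: [-1.595, -2.704, 0.001]
ft_force: [-0.1, 0.4, -0.0]
finger_gap: 49.8
grip_force: 0.0
```

Run:
```python
from h import *
t,R=tcp();print(t,np.degrees(np.arctan2(*R.as_matrix()[[1,0],1])))
print("to cover",to_tool([411,-29,32],R,t))
```

```text
[411.90242821 -29.43004949  70.22873355] 28.924484204846078
to cover [ 0.7541207  -0.51879864 38.23084537]
```

Request:
servo_tool([
  [[0,0,2,0,0,0,5],[0,0,3.5,0,0,0,5],[0,0,3.85,0,0,0,3.5],[0,0,3.85,0,0,0,2],[0,0,3.85,0,0,0,0.6],[0,0,3.85,0,0,0,0.6],[0,0,3.85,0,0,0,0.6],[0,0,3.85,0,0,0,0.6]],
], newtons=50)

```text
time: 14.35
tool_pos: [412.9, -29.4, 32.5]
tool_rot: [1.595, 2.706, 0.0]
ft_force: [-0.1, 0.1, 1.8]
finger_gap: 11.4
grip_force: 50.0
```

Request:
servo_tool([
  [[0,0,0,0,0,0,0.6],[0,0,-1,0,0,0,0.6],[0,0,-4,0,0,0,0.6],[0,0,-8,0,0,0,0.6],[0,0,-12,0,0,0,0.6],[0,0,-12,0,0,0,0.6]],
])

```text
time: 14.95
tool_pos: [416.4, -30.2, 158.4]
tool_rot: [1.59, 2.697, 0.005]
ft_force: [1.1, -0.0, -0.5]
finger_gap: 11.5
grip_force: 50.0
```

Run:
```python
from h import *
f=robot.grab_frame("wrist");t,R=tcp();P=cloud(f);I=f["color"]
print(np.round(t,1))
hsv=cv2.cvtColor(I,cv2.COLOR_BGR2HSV)
o=cv2.inRange(hsv,(4,110,50),(22,255,255))>0
Q=to_tool(P.reshape(-1,3),R,t).reshape(P.shape)
m=o&(np.abs(Q[...,2])<40)&(np.abs(Q[...,0])<60)&(np.abs(Q[...,1])<60)
q=Q[m];print(len(q),np.round(np.percentile(q,[.5,50,99.5],axis=0),1))
pl=q[(q[:,2]>8)&(q[:,2]<20)];print(cv2.minAreaRect(pl[:,:2].astype(np.float32)),np.median(pl[:,2]));b=q[q[:,2]<2];print("bar",len(b),np.percentile(b,[1,99],axis=0))
cv2.imwrite("pics/h.png",I)
t,R=tcp();print(t,np.degrees(np.arctan2(*R.as_matrix()[[1,0],1])))
```

```text
[414.8 -29.8 155.5]
7633 [[-12.  -23.3 -10.3]
 [ 17.2   1.   10.4]
 [ 34.   25.8  13.5]]
((13.54046630859375, 1.3247814178466797), (50.19795608520508, 41.684608459472656), 89.94741821289062) 10.738251124960403
bar 1921 [[-12.43674484 -13.09693901 -13.93637938]
 [ 20.12189918   7.60297952   1.05594953]]
[414.76850683 -29.83217757 155.5484041 ] 28.96339779745543
```

View pics/h.png

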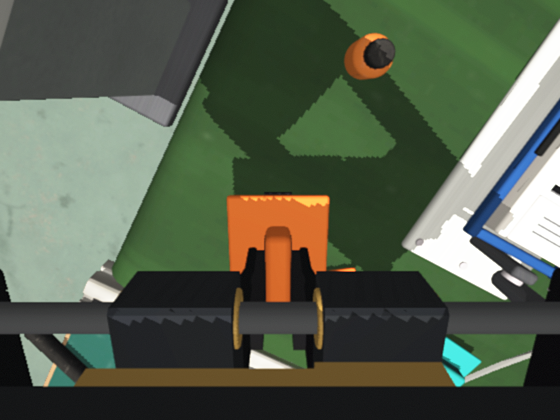

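The cover is held straight. Its far edge is at row 197, with the bar between the fingers at (278,260). Moving over the bay.

Request:
servo_tool([
  [[0.5,3,-1,0,0,3,0.6],[1.1,7,-1,0,0,9,0.6],[1.7,11,-1,0,0,15,0.6],[2.3,15,-1,0,0,21,0.6],[2.9,19,-1,0,0,27.9,0.6],[3.5,22.3,-1,0,0,27.9,0.6],[3.5,22.3,-1,0,0,27.9,0.6],[3.5,22.3,-1,0,0,27.9,0.6],[3.5,22.3,-1,0,0,27.9,0.6]],
])

```text
time: 15.9
tool_pos: [589.2, 108.7, 160.8]
tool_rot: [-2.2, -2.241, 0.004]
ft_force: [-0.4, -0.7, -0.6]
finger_gap: 11.3
grip_force: 50.0
```

Run:
```python
from h import *
f=robot.grab_frame("wrist");t,R=tcp();P=cloud(f);I=f["color"]
print(np.round(t,1),"yaz",np.degrees(np.arctan2(*R.as_matrix()[[1,0],1])))
rect=lambda p:[np.round(a,1) for a in cv2.minAreaRect(p[:,:2].astype(np.float32))]
o=cv2.inRange(cv2.cvtColor(I,cv2.COLOR_BGR2HSV),(4,110,50),(22,255,255))>0
p=P[o&(abs(P[...,0]-593)<60)&(abs(P[...,1]-109)<60)&(P[...,2]>135)]
pl=p[p[:,2]<155];print("plate far y",np.percentile(pl,[.5,99.5],axis=0))
m=(abs(P[...,0]-594)<60)&(P[...,1]>100)&(P[...,1]<200)
s=P[m&(abs(P[...,2]-76)<3)&(abs(P[...,0]-594)<42)];print("shell y max,x",np.percentile(s,[.5,99.5],axis=0))
d=P[m&(P[...,2]<72.5)&(P[...,2]>50)&(abs(P[...,0]-594)<30)&(P[...,1]<160)]
print("bay",len(d),np.percentile(d,[1,99],axis=0) if len(d) else "")
print(robot.sense()["tool_pos"])
```

```text
[589.4 108.5 161.3] yaz 1.0220178271565226
plate far y [[564.88677737 104.56582904 145.09698922]
 [614.06416875 144.23296559 153.87597674]]
shell y max,x [[556.46175343 103.04558001  73.48287662]
 [631.76449571 182.27325193  77.7908597 ]]
bay 2280 [[567.38975105 119.21888177  51.26530171]
 [620.89083092 144.86406388  72.30184703]]
[589.40498754 108.52836699 161.29600482]
```

Request:
servo_tool([
  [[-0.08,0.46,0,0,0,0,0.6],[-0.08,0.46,2,0,0,0,0.6],[-0.08,0.46,4,0,0,0,0.6],[-0.08,0.46,4.8,0,0,0,0.6],[-0.08,0.46,5.2,0,0,0,0.6],[-0.08,0.46,5.5,0,0,0,0.6],[-0.08,0.46,5.8,0,0,0,0.6],[-0.08,0.46,6.1,0,0,0,0.6],[-0.08,0.46,6.1,0,0,0,0.6]],
])

```text
time: 16.85
tool_pos: [595.3, 108.6, 101.0]
tool_rot: [-2.201, -2.242, 0.0]
ft_force: [0.3, 0.2, -1.0]
finger_gap: 11.8
grip_force: 50.0
```

Request:
servo_tool([
  [[-0.05,-0.1,0.2,0,0,0,0.6],[-0.05,-0.1,0.4,0,0,0,0.6],[-0.05,-0.1,0.6,0,0,0,0.6],[-0.05,-0.1,0.8,0,0,0,0.6]],
])

```text
time: 17.25
tool_pos: [595.4, 108.3, 94.9]
tool_rot: [2.2, 2.241, 0.003]
ft_force: [-2.6, -0.9, 12.8]
finger_gap: 11.7
grip_force: 50.0
```

Request:
servo_tool([
  [[0,0,0.2,0,0,0,0.6],[0,0,0.4,0,0,0,0.6],[0,0,0.5,0,0,0,0.6],[0,0,0.5,0,0,0,0.6]],
])

```text
time: 17.65
tool_pos: [595.2, 108.2, 88.7]
tool_rot: [2.2, 2.241, 0.003]
ft_force: [1.4, 0.1, 3.5]
finger_gap: 11.6
grip_force: 50.0
```

Request:
servo_tool([
  [[0,0,0.1,0,0,0,0.6],[0,0,0.2,0,0,0,0.6],[0,0,0.2,0,0,0,0.6]],
])

```text
time: 17.95
tool_pos: [595.4, 108.2, 88.5]
tool_rot: [2.2, 2.241, 0.003]
ft_force: [-4.4, 0.6, 14.9]
finger_gap: 11.6
grip_force: 50.0
```

Request:
servo_tool([
  [[0,0,0.15,0,0,0,0.6],[0,0,0.15,0,0,0,0.6]],
])

```text
time: 18.15
tool_pos: [595.4, 108.2, 88.4]
tool_rot: [2.199, 2.241, 0.002]
ft_force: [-9.6, -0.1, 24.1]
finger_gap: 11.5
grip_force: 50.0
```

Request:
servo_tool([
  [[0,0,-0.35,0,0,0,0.6],[0,0,-0.35,0,0,0,2],[0,0,-0.35,0,0,0,4],[0,0,-0.35,0,0,0,5],[0,0,-2,0,0,0,5],[0,0,-6,0,0,0,5],[-4,-1,-10,0,0,0,5],[-8,-1,-13,0,0,0,5],[-10,-1,-14,0,0,0,5],[-10,-1,-14,0,0,0,5]],
])

```text
time: 19.15
tool_pos: [588.2, 4.6, 229.4]
tool_rot: [2.2, 2.233, 0.006]
ft_force: [0.9, -0.0, 0.6]
finger_gap: 50.0
grip_force: 0.0
```

Run:
```python
from h import *
f=robot.grab_frame("wrist");t,R=tcp();P=cloud(f);I=f["color"]
print(np.round(t,1),robot.sense()["finger_gap"])
o=cv2.inRange(cv2.cvtColor(I,cv2.COLOR_BGR2HSV),(4,110,50),(22,255,255))>0
n=(abs(P[...,0]-594)<60)&(abs(P[...,1]-108)<80)
p=P[o&n];pl=p[(p[:,2]<82)&(p[:,2]>65)]
fit=lambda b:np.linalg.lstsq(np.c_[b[:,:2]-[594,108],np.ones(len(b))],b[:,2],rcond=None)[0]
print("plate",cv2.minAreaRect(pl[:,:2].astype(np.float32)),np.percentile(pl[:,2],[5,50,95]),fit(pl))
s=P[n&~o&(abs(P[...,2]-76)<2.5)&(abs(P[...,0]-594)<37)];print("shell",np.percentile(s[:,2],[5,50,95]),fit(s))
v,u=np.where(n);cv2.imwrite("pics/i.png",I)
```

```text
[587.2   6.5 227.1] 49.93778349738326
plate ((595.1217041015625, 108.93894958496094), (49.263851165771484, 69.29110717773438), 1.1214513778686523) [73.74714571 75.00959458 76.29363471] [ 3.74180476e-03 -1.80939668e-03  7.50220918e+01]
shell [74.43971226 75.92530673 77.21857342] [ 4.38406107e-03 -1.38997358e-03  7.58665312e+01]
```

View pics/i.png

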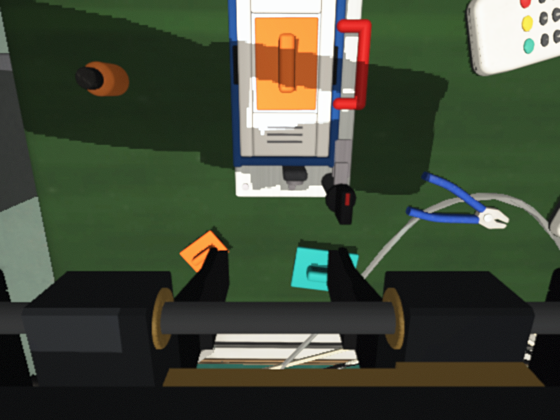

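The cover at (287,62) is flush, about 0.9 mm below and parallel to the shell. The knob at (342,200) is locked with its tongue over the ear, and the gripper is clear, so I'm handing in.

```bash
python3 -c "
from rig import robot
print(robot.sign_off())"
```

```text
the job is handed in; nothing more can be done
None
```

The job is handed in: the frame is level and locked with the knob fully turned, the battery cover sits flush about 0.9 mm below the shell, and the gripper holds nothing (about 19 s used).

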